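# Space rack dividers with a spacer block

## Robot

A 6-joint arm with a two-finger parallel gripper is mounted at the origin on a cart in front of the work surface, level with it; the furniture and walls round the work are solid. World frame = base frame: x ahead of the robot, y to its left, z up, the work surface at z = 0. Lengths are in m, angles in degrees, forces in N, time in s.
With the tool pointing down it reaches from about 0.4 to 0.825 m from the base axis. Payload 7 kg.
Tool frame: the origin (TCP) lies midway between the tips of the shut fingers; the grasp point (between the pads) lies 19 mm behind it; y points along the fingers, z is the direction in which the jaws open and shut, and the axes are right-handed (so a half turn about y gives the same grasp; the last joint's range is limited). The gripper opens to 88 mm and grips with 3 to 60 N. Pads are 19 mm wide; open, the fingers measure 130 mm over their backs; the gripper's body (78 mm by 193 mm) begins 47 mm behind the grasp point.
Start: joints at [-46.805, 20.546, 0.682, 0, -70.136, -16.507], TCP at [0.303, -0.603, 0.227] pointing down, gripper open.
Joint ranges: [-176.03, 176.03], [-82.01, 121.73], [-58.28, 71.71], [-173.87, 95.51], [-174.79, -0.11], [-173.66, 173.66]. Speed limits (degrees/s): [136.94, 136.94, 172.46, 180, 180, 180].

## Interface

Orientations are given as [roll, pitch, yaw] about the fixed x, y, z axes, in that order (R = Rz(yaw) Ry(pitch) Rx(roll)).
In Python, from plant import ctrl gives the robot as it stands.
- The arm moves only by the tool step_arm, never from a script. Its argument "rows" is a list that holds one entry, the list of rows, each a list of 7 numbers: the gripper command: -1 is shut, 1 is fully open, values between are in proportion, then the shift along the world's x, y, z in cm, then the turn, a rotation vector about the world's x, y, z in degrees. In form: [[[fingers, tx, ty, tz, rx, ry, rz], ...]]. A call has 1 to 12 rows; each row shifts and turns the commanded pose from where the row before left it; what a row does not reach is not made up. A row lasts 1/8 s, in which the tool goes at most 62.5 mm and 10.7 degrees, less where a joint would pass 70% of its speed; a pose out of reach is approached as far as the arm can. A call is refused whole if a number of a shift passes 6.25 or a number of a turn 10.7, either way. A call with a gripper value outside its range is refused whole. The fingers move at their own pace and stop on an object; the grip force is fixed at half the most. Time passes only in rows, so rows that do not move let the fingers close. It gives the time, the measured TCP pose, the force and the opening at its end, in the units of the state.
- ctrl.get_obs(): the state, without advancing time (a new reading comes with each control period).
- ctrl.snapshot(name): name is "scene" or "top"; returns the picture (420x560x3 uint8, blue, green, red); there is no depth.
- ctrl.camera_params(name): a dict with "vertical_fov" (degrees; the focal length in pixels is half the picture's height over the tangent of half this angle, whatever the lens; pixels are square), "cx", "cy" (the principal point, pixels), "rvec" (rotation vector, rad) and "tvec" (3), from world to camera coordinates, as OpenCV has them. Camera axes: x right, y down, z forward; pixel columns grow to the right and rows downward; lengths in m; the calibration is good to about 2 mm. A picture is of the moment at which its call begins. camera_params takes no time and is no camera call.
- ctrl.close_job(): hands the job in, once; it reports no verdict.
The state is a dict: "clock": time; "joint_pos": joint angles; "qvel": joint speeds; "tau": joint torques, N m; "tool_pos": TCP position; "orientation": TCP orientation; "force": force on the tool from outside, world axes, zero at the start; "moment": the same for the moment, N m; "opening": finger opening in m.
Only numpy, scipy, OpenCV 4.12 (cv2) and the standard library are available. Lean on these libraries where they do the work, as an engineer would, in place of code of your own. Each camera call takes 0.05 s, during which the arm holds its last target. There are 200 camera calls.

## Task

Set the two sliding dividers of the rail with the wide spacer block, starting at the rail's left end: holding the block, push it nose first, its straight side to the left, from the open front between the left end wall and the first divider until its full width is in, draw it out, then do the same between the first and second dividers. Both compartments shall end up as wide as the block. Finally leave the block standing on the bench, out of the rail and clear in front of it.

Things in the scene. Friction and masses are not known exactly. Their poses are not given: they have to be found in the camera images.
- spacer: Wider of two grey spacer blocks (other: 30 mm). Loose, 0.25 kg, 36 mm high. Origin on its underside below mid rib, +x to its nose. 50 mm wide (y -25 to 25) for x -38 to 22 mm; then its right side slopes in evenly to a tip 12 mm wide (y 13 to 25) at x = 82; the left (+y) side is straight all along. Grip rib on top: x -25 to 25, 20 mm thick (y), z 36 to 78 mm.
- rack: Aluminium divider rail fixed on the bench, yaw within 0.2 rad. Origin on the bench under the middle of its back rail (182 mm long in y, front face x = -10 mm, 34 mm high); +y to its left end, +x away from the robot. Two fixed end walls 8 mm thick, 34 mm high, reach forward to x = -94; inner faces y = 83 (left) and -83. Front open; no floor but the bench.
- divider_1: First (left) sliding divider: steel plate 8 mm thick (y), 3 to 32 mm above the bench, reaching forward to rack x = -94 mm; knob over the rail up to z = 47. Slides only along rack y, 2 N friction, stays put. Origin mid thickness, at rack x = 0, z = 0, axes as the rack's. First compartment's width = 79 mm minus its y in the rack frame; 26 to 34 at the start, so the block pushes it right.
- divider_2: Second sliding divider, same as the first, to its right. Second compartment's width = distance between the two dividers' origins minus 8 mm; it is 26 to 34 mm once the first has been set to 50, so the block pushes this divider right too.
There are look-alikes about, which are no part of the job. There is more than one size of the rack; the job needs the larger.

How it is judged:
By the outcome, as a careful person would: the job done as asked, in the order asked, and still so for the second after the job is handed in, with the robot touching nothing.
It also fails if it takes over 48 s, if anything falls off the work surface, if the arm or the gripper's body presses on something with over 40 N, if the wrist force passes 120 N, or if a joint passes its speed limit or range.

## Working session

There is one attempt and no reset: what is moved stays moved. The work goes in short steps, Python scripts to look and compute and a tool call to move; the robot and the scene stay as the last step left them, time stands still between calls to the robot, and variables do not carry over. Pictures are saved under pics/ and viewed, about 8 in all and at most 12, crops included, and the job is handed in when it is done.

Besides the shell and the picture viewer there is one more tool, called after ">>>" by a JSON object that holds its "fn" and its "kwargs". step_arm: Moves the arm, as the interface text tells. Its arguments: {"type":"object","properties":{"rows":{"type":"array"}},"required":["rows"]}

```bash
mkdir -p pics; ls
python3 - <<'E'
from plant import ctrl
import cv2
print(ctrl.get_obs())
for n in ("scene","top"):
    cv2.imwrite(f"pics/{n}0.png",ctrl.snapshot(n)); print(n,ctrl.camera_params(n))
E
```

```text
pics
{'clock': 0.0, 'joint_pos': array([-4.68033999e+01,  2.05917073e+01,  6.33987542e-01, -2.06974327e-02,
       -7.01337494e+01, -1.65059592e+01]), 'qvel': array([0.00650278, 0.00438973, 0.01267138, 0.00964736, 0.10241801,
       0.06937068]), 'tau': array([-1.86363519e-03, -5.82711160e+01,  2.93043995e+01,  6.99663609e+00,
        7.02067206e-03, -1.62235733e-04]), 'tool_pos': array([ 0.30295039, -0.60266307,  0.2256194 ]), 'orientation': array([-8.99067718e+01,  7.33536155e-03,  2.66835978e+01]), 'force': array([ 0.33355469, -0.18060923,  0.29343276]), 'moment': array([ 0.0042071 ,  0.01667437, -0.02248045]), 'opening': 0.08743343809537439}
scene {'vertical_fov': 49.47070209623157, 'cx': 278.8440939386062, 'cy': 210.4335798485139, 'rvec': array([ 1.92610332, -1.16976136,  0.60134439]), 'tvec': array([-0.05924732,  0.37124901,  0.82331995])}
top {'vertical_fov': 42.692368758980784, 'cx': 276.80384987862834, 'cy': 208.53769725328033, 'rvec': array([ 2.1323546 , -2.17789401,  0.12325159]), 'tvec': array([0.24242576, 0.53905912, 1.81963661])}
```

View pics/scene0.png

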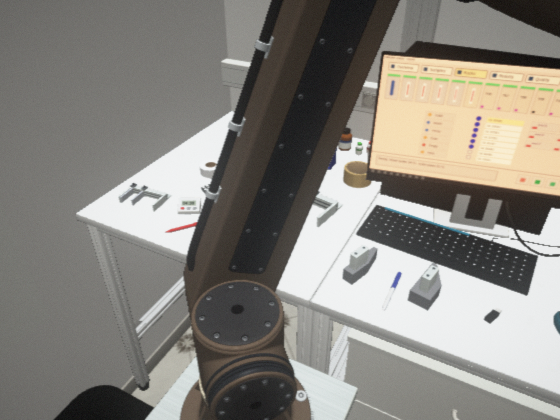

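View pics/top0.png

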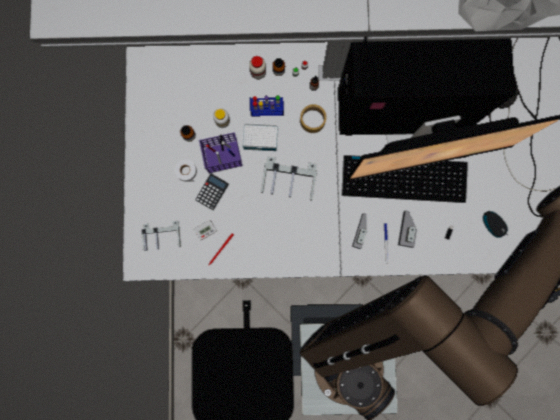

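The top view shows the large rack at about (290,178), the small rack at (160,235), and the two blocks at (360,230) and (408,228). The scene view shows the blocks too, but the arm partly hides the rack.

```bash
cat > h.py <<'E'
import numpy as np, cv2
from plant import ctrl
def cam(n):
    p=ctrl.camera_params(n); f=210/np.tan(np.radians(p["vertical_fov"]/2))
    return np.array([[f,0,p["cx"]],[0,f,p["cy"]],[0,0,1]]),np.array(p["rvec"]),np.array(p["tvec"])
def proj(n,P):
    K,r,t=cam(n); return cv2.projectPoints(np.array(P,float).reshape(-1,3),r,t,K,None)[0].reshape(-1,2)
def unproj(n,uv,z):
    K,r,t=cam(n); R=cv2.Rodrigues(r)[0]; uv=np.array(uv,float).reshape(-1,2)
    d=np.c_[uv,np.ones(len(uv))]@np.linalg.inv(K).T@R; c=-R.T@t
    return c+d*((z-c[2])/d[:,2])[:,None]
def crop(im,x,y,w,h,s):
    o=cv2.resize(im[y:y+h,x:x+w],None,fx=s,fy=s,interpolation=cv2.INTER_CUBIC)
    for i in range(0,w,10): cv2.putText(o,str(x+i),(int(i*s),10),0,.35,(0,0,255),1); cv2.line(o,(int(i*s),12),(int(i*s),18),(0,0,255),1)
    for i in range(0,h,10): cv2.putText(o,str(y+i),(0,int(i*s)+4),0,.35,(0,0,255),1)
    return o
E
python3 - <<'E'
from h import *
t=cv2.imread("pics/top0.png"); s=cv2.imread("pics/scene0.png")
a=crop(t,255,150,70,55,5.5); b=crop(t,345,205,75,50,5.2)
c=crop(s,335,235,110,75,3.6)
o=np.zeros((600,790,3),np.uint8)
for im,x,y in((a,0,0),(b,395,0),(c,0,310)): o[y:y+im.shape[0],x:x+im.shape[1]]=im[:600-y,:790-x]
d=crop(s,305,185,40,45,6); o[310:310+270,420:660]=d
cv2.imwrite("pics/c1.png",o)
print(unproj("top",[[290,172],[360,230],[408,228],[340,275],[160,232],[360,385]],0))
E
```

```text
[[ 6.77512154e-01  1.81778276e-01  0.00000000e+00]
 [ 4.66440425e-01 -5.76411917e-02  0.00000000e+00]
 [ 4.69868843e-01 -2.25178492e-01  0.00000000e+00]
 [ 3.12046335e-01  1.75296649e-02  0.00000000e+00]
 [ 4.74325012e-01  6.41705919e-01  0.00000000e+00]
 [-5.73790826e-02 -3.70212415e-02  2.22044605e-16]]
```

View pics/c1.png

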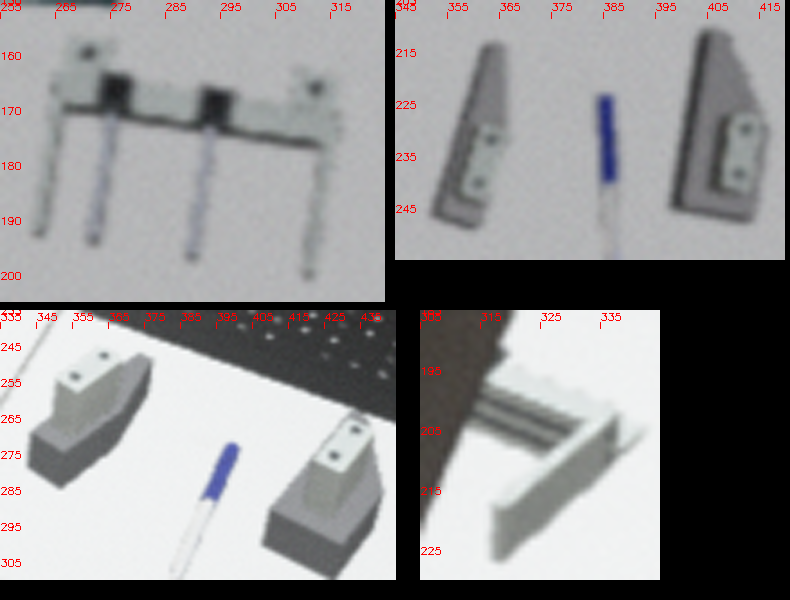

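Crop picture shows the wide block (top image) with its tip near (407,211), rear edge at (400,245)–(414,247.5), and the rack's front tips at (262,193), (272,194), (290,197.5) and (311,200.5). I'll fit poses to these points and check them with an overlay.

```bash
cat >> h.py <<'E'
def T(p,L):  # p=x,y,yaw
    L=np.array(L,float).reshape(-1,3); c,s=np.cos(p[2]),np.sin(p[2])
    return np.c_[p[0]+c*L[:,0]-s*L[:,1],p[1]+s*L[:,0]+c*L[:,1],L[:,2]]
def prism(pl,z0,z1):
    n=len(pl); E=[]
    for i in range(n):
        a,b=pl[i],pl[(i+1)%n]
        E+=[[(*a,z0),(*b,z0)],[(*a,z1),(*b,z1)],[(*a,z0),(*a,z1)]]
    return np.array(E,float)/1000
def box(x0,x1,y0,y1,z0,z1): return prism([(x0,y0),(x0,y1),(x1,y1),(x1,y0)],z0,z1)
BL=np.concatenate([prism([(-38,-25),(22,-25),(82,13),(82,25),(-38,25)],0,36),box(-25,25,-10,10,36,78)])
def rackE(y1,y2):
    return np.concatenate([box(-10,10,-91,91,0,34),box(-94,-10,83,91,0,34),box(-94,-10,-91,-83,0,34)]+
     [box(-94,-10,y-4,y+4,3,32) for y in(y1,y2)])
def draw(o,n,E,p,x,y,s,col=(0,200,0)):
    for e in E:
        q=(proj(n,T(p,e))+.5-[x,y])*s; cv2.line(o,tuple(int(v) for v in q[0]),tuple(int(v) for v in q[1]),col,1,cv2.LINE_AA)
E
python3 - <<'E'
from h import *
from scipy.optimize import least_squares
B=[(82,25,36),(82,13,36),(-38,25,36),(-38,-25,36),(22,-25,36)]
Bt=[(406,210.8),(409.6,212.2),(399.8,244.8),(414,247.5),(416.7,229)]
Bs_=[(-38,25,36),(-38,25,0),(-38,-25,0),(-38,-25,36)]
Bs=[(410.6,290),(408.1,300.3),(428.1,309.4),(430.8,299.2)]
mm=lambda a:np.array(a)/1000
f=lambda p:np.r_[(proj("top",T(p,mm(B)))+.5-Bt).ravel(),.5*(proj("scene",T(p,mm(Bs_)))+.5-Bs).ravel()]
r=least_squares(f,[.47,-.22,0]);pb=r.x;print("block",pb,np.round(r.fun,1))
Rt=[(262.3,192.9),(311,200.5),(266.5,169.5),(313.2,175.5),(272.1,194.4),(289.9,197.5)]
def g(p):
    L=mm([(-94,87,34),(-94,-87,34),(-10,83,34),(-10,-83,34),(-94,p[3]*1e3,32),(-94,p[4]*1e3,32)])
    return (proj("top",T(p,L))+.5-Rt).ravel()
r=least_squares(g,[.7,.18,-.15,.05,0]);pr=r.x;print("rack",pr,np.round(r.fun,1), "w1",.079-pr[3],"gap2",pr[3]-pr[4]-.008)
np.save("pb.npy",pb);np.save("pr.npy",pr)
t=cv2.imread("pics/top0.png"); s=cv2.imread("pics/scene0.png")
o=np.zeros((600,790,3),np.uint8)
for im,n,x,y,w,h,k,X,Y in((t,"top",255,150,70,55,5.5,0,0),(t,"top",390,205,32,50,6,395,0),(s,"scene",400,255,50,60,4.5,0,310),(s,"scene",305,185,40,45,6,420,310)):
    c=crop(im,x,y,w,h,k); draw(c,n,BL,pb,x,y,k); draw(c,n,rackE(*pr[3:]),pr,x,y,k)
    o[Y:Y+c.shape[0],X:X+c.shape[1]]=c[:600-Y,:790-X]
cv2.imwrite("pics/c2.png",o)
E
```

```text
block [ 0.44471861 -0.21704055 -0.21895435] [-0.2 -0.6 -0.4 -1.3  0.  -0.3  0.3 -0.2  0.6  1.1 -0.4 -0.  -0.4  0.4
 -0.3  1.1 -0.1  0.6]
rack [ 0.67974823  0.18288125 -0.16446171  0.05045249 -0.01210081] [-0.7  0.1  0.4 -0.5 -0.2  0.   0.4  0.7 -0.   0.1  0.1 -0.4] w1 0.02854750978093639 gap2 0.054553301552115845
```

View pics/c2.png

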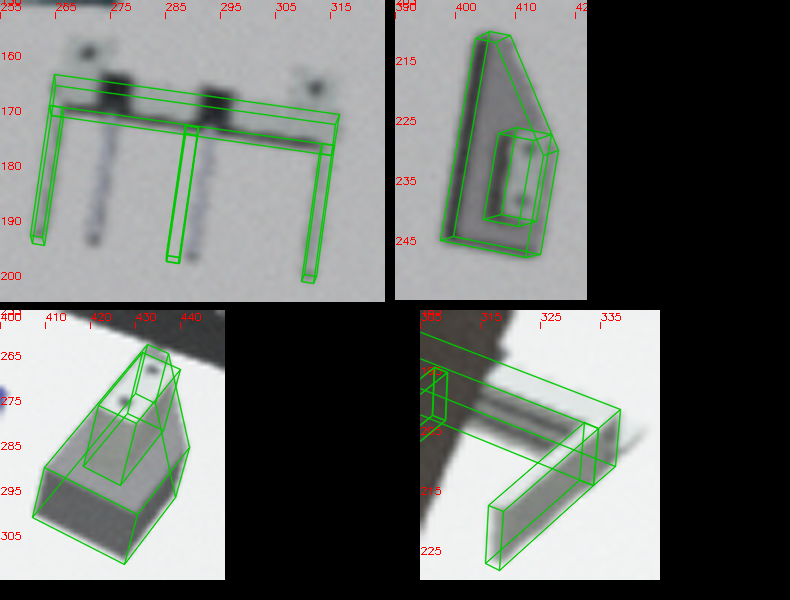

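The rack and block wireframes agree with the image to about 1 px; the dividers are drawn in the wrong place only because of a unit slip in my overlay call. Next I'll refine the rack yaw with edge profiles.

```bash
cat > ref.py <<'E'
from h import *
def refine(im,pr,which="top"):
    g=im.astype(np.float32)
    def samp(L):
        q=proj(which,T(pr,np.array(L)/1000)).astype(np.float32)   # pixel-centre convention
        return cv2.remap(g,q[:,0].reshape(1,-1),q[:,1].reshape(1,-1),cv2.INTER_CUBIC)[0]
    def cen(pos,v):
        d=np.median(np.r_[v[:4],v[-4:]])-v; d=np.clip(d-.35*d.max(),0,None); return (d*pos).sum()/d.sum()
    res={}
    ks=[pr[3]*1e3,pr[4]*1e3]
    P=np.arange(-26,6,.5); A=[]
    for y in np.arange(-74,75,2.):
        if min(abs(y-k) for k in ks)<14: continue
        v=samp([(x,y,34) for x in P]).mean(1); A.append((y,P[np.argmin(v)] if 0 else cen(P[(P>-20)&(P<-3)],v[(P>-20)&(P<-3)])))
    A=np.array(A); c=np.polyfit(A[:,0],A[:,1],1); r=A[:,1]-np.polyval(c,A[:,0])
    res["rail"]=(c[1],-np.degrees(c[0]),r.std())
    for nm,y0,z in(("L",87,34),("d1",ks[0],32),("d2",ks[1],32),("R",-87,34)):
        Q=np.arange(-11,11.1,.5); A=[]
        for x in np.arange(-88,-24,3.):
            v=samp([(x,y0+q,z) for q in Q]); v=v.mean(1) if nm in"LR" else v[:,1]; A.append((x,cen(Q,v)))
        A=np.array(A); c=np.polyfit(A[:,0],A[:,1],1)
        res[nm]=(np.polyval(c,-56)+y0,np.degrees(c[0]),(A[:,1]-np.polyval(c,A[:,0])).std())
    return res
E
python3 - <<'E'
from ref import *
im=np.mean([ctrl.snapshot("top").astype(float) for _ in range(6)],0)
np.save("top0.npy",im)
for k,v in refine(im,np.load("pr.npy")).items(): print(k,np.round(v,2))
K,r,t=cam("top"); print("cam",-cv2.Rodrigues(r)[0].T@t)
print(ctrl.get_obs()["clock"])
E
```

```text
rail [-10.38  -0.69   0.34]
L [83.79 -0.65  0.48]
d1 [49.77 -1.18  0.57]
d2 [-12.42  -0.68   0.69]
R [-84.95  -0.15   0.59]
cam [0.31916225 0.21979241 1.87356856]
0.4
```

>>> {"fn": "step_arm", "kwargs": {"rows": [[[1,1.5,4.1,0,0,0,-4.35],[1,1.6,4.3,0,0,0,-4.35],[1,1.6,4.3,0,0,0,-4.35],[1,1.6,4.3,0,0,0,-4.35],[1,1.6,4.3,0,0,0,-4.35],[1,1.6,4.3,0,0,0,-4.35],[1,1.6,4.3,0,0,0,-4.35],[1,1.6,4.3,0,0,0,-4.35],[1,1.5,4.1,0,0,0,-4.4],[1,0,0,-3,0,0,0],[1,0,0,-3,0,0,0],[1,0,0,0,0,0,0]]]}}

```text
clock: 1.9
tool_pos: [0.4437, -0.2197, 0.165]
orientation: [-90.0, 0.2, -12.5]
force: [0.5, 0.4, 0.4]
opening: 0.0879
```

Run:
```python
from h import *
pr=np.load("pr.npy"); M=T(pr,[(-.056,-.0006,0)])[0]; y=np.radians(-10.1)
n=np.array([M[0]+.056*np.cos(y),M[1]+.056*np.sin(y),y,.0504,-.0118]); np.save("pr.npy",n); print(n)
# block yaw check from top image with profile of left edge via fit again: just print targets
for x in(-230,-205,-175,-150,-101): print(x,T(n,[(x/1e3,.058,0)])[0][:2], T(n,[(x/1e3,0,0)])[0][:2])
o=ctrl.get_obs(); print(o["clock"],o["tool_pos"],o["orientation"])
```

```text
[ 0.6795378   0.1816372  -0.17627825  0.0504     -0.0118    ]
-230 [0.46327334 0.27907273] [0.45310207 0.22197155]
-205 [0.48788592 0.27468856] [0.47771465 0.21758738]
-175 [0.51742102 0.26942756] [0.50724975 0.21232638]
-150 [0.5420336  0.26504339] [0.53186233 0.20794221]
-101 [0.59027425 0.25645042] [0.58010298 0.19934924]
1.9 [ 0.44372529 -0.21967993  0.16501589] [-90.01499997   0.22685881 -12.50311418]
```

>>> {"fn": "step_arm", "kwargs": {"rows": [[[1,0.1,0.25,-4,0,0,0],[1,0,0,-4,0,0,0],[1,0,0,-3,0,0,0],[1,0,0,-1.3,0,0,0],[1,0,0,0,0,0,0],[-1,0,0,0,0,0,0],[-1,0,0,0,0,0,0],[-1,0,0,0,0,0,0],[-1,0,0,0,0,0,0],[-1,0,0,0,0,0,0],[-1,0,0,0,0,0,0]]]}}

```text
clock: 3.28
tool_pos: [0.4461, -0.2176, 0.0436]
orientation: [-90.0, 0.0, -12.5]
force: [-0.2, 0.3, -0.7]
opening: 0.0333
```

>>> {"fn": "step_arm", "kwargs": {"rows": [[[-1,0,0,0,0,0,0],[-1,0,0,0,0,0,0],[-1,0,0,0,0,0,0],[-1,0,0,0,0,0,0]]]}}

```text
clock: 3.78
tool_pos: [0.4461, -0.2176, 0.0435]
orientation: [-90.0, 0.0, -12.5]
force: [0.5, -0.7, -2.1]
opening: 0.0197
```

>>> {"fn": "step_arm", "kwargs": {"rows": [[[-1,0,0,2.5,0,0,0],[-1,0,0,4.5,0,0,0],[-1,0,0,2.5,0,0,0],[-1,0.5,4,0,0,0,0.4],[-1,0.5,6,0,0,0,0.4],[-1,0.6,6,0,0,0,0.4],[-1,0.6,6,0,0,0,0.4],[-1,0.6,6,0,0,0,0.4],[-1,0.6,6,0,0,0,0.4],[-1,0.6,6,0,0,0,0],[-1,0.6,5,0,0,0,0],[-1,0,3,0,0,0,0]]]}}

```text
clock: 5.28
tool_pos: [0.4919, 0.2647, 0.138]
orientation: [-90.0, 0.0, -10.0]
force: [0.4, 0.2, -2.7]
opening: 0.0197
```

>>> {"fn": "step_arm", "kwargs": {"rows": [[[-1,0,0.7,-3,0,0,0],[-1,0,0,-3,0,0,0],[-1,0,0,-2,0,0,0],[-1,0,0,0,0,0,0]]]}}

```text
clock: 5.78
tool_pos: [0.4909, 0.2683, 0.0567]
orientation: [-90.2, 0.1, -10.1]
force: [-0.0, 0.6, -1.9]
opening: 0.02
```

Run:
```python
from h import *
o_=ctrl.get_obs(); tp=o_["tool_pos"]; pr=np.load("pr.npy")
c,s=np.cos(pr[2]),np.sin(pr[2]); d=tp[:2]-pr[:2]; print("local",c*d[0]+s*d[1],-s*d[0]+c*d[1],o_["orientation"][2],tp)
t=ctrl.snapshot("top"); S=ctrl.snapshot("scene")
p=[tp[0],tp[1],np.radians(o_["orientation"][2])]; E=BL+[0,0,tp[2]-.0435]
o=np.zeros((600,800,3),np.uint8)
for im,n,x,y,w,h,k,X,Y in((t,"top",250,150,75,85,7,0,0),(S,"scene",240,180,110,60,2.5,525,0)):
    c=crop(im,x,y,w,h,k); draw(c,n,rackE(*pr[3:]*1e3),pr,x,y,k)
    if n=="top": draw(c,n,E,p,x,y,k,(255,0,255))
    o[Y:Y+c.shape[0],X:X+c.shape[1]]=c[:600-Y,:800-X]
cv2.imwrite("pics/c3.png",o)
```

```text
local -0.2008948606242618 0.05222321191438777 -10.128718908123753 [0.49091439 0.26828139 0.05673515]
```

View pics/c3.png

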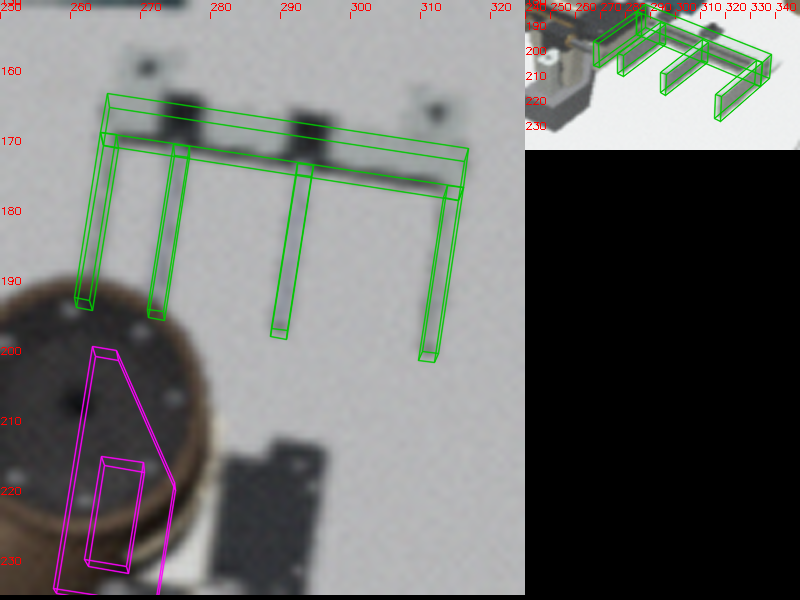

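The top view shows the rack wireframe fitting well; the wrist hides the block itself (it should be at about (265,200–235)). I'll enter the tip with clearance and then find the left wall by force.

>>> {"fn": "step_arm", "kwargs": {"rows": [[[-1,0.03,0.18,-1.1,0,0,0],[-1,0,0,0,0,0,0],[-1,0,0,0,0,0,0]]]}}

```text
clock: 6.25
tool_pos: [0.4925, 0.2713, 0.0478]
orientation: [-90.0, -0.0, -10.1]
force: [-0.2, -0.9, -2.5]
opening: 0.0195
```

>>> {"fn": "step_arm", "kwargs": {"rows": [[[-1,1.0,-0.18,0,0,0,0],[-1,1.3,-0.23,0,0,0,0],[-1,1.2,-0.21,0,0,0,0],[-1,0.9,-0.16,0,0,0,0],[-1,0,0,0,0,0,0],[-1,0,0,0,0,0,0]]]}}

```text
clock: 7.0
tool_pos: [0.5362, 0.2632, 0.0474]
orientation: [-90.0, 0.0, -10.1]
force: [0.5, -0.5, -2.9]
opening: 0.0199
```

```bash
cat > loc.py <<'E'
from h import *
def loc():
    o=ctrl.get_obs(); pr=np.load("pr.npy"); c,s=np.cos(pr[2]),np.sin(pr[2]); R=np.array([[c,s],[-s,c]])
    print("t",o["clock"],"local mm",np.round(R@(o["tool_pos"][:2]-pr[:2])*1e3,2),"z",round(o["tool_pos"][2]*1e3,2),"ori",np.round(o["orientation"],2),
     "Floc",np.round(R@o["force"][:2],2),"Fz",round(o["force"][2],2),"M",np.round(o["moment"],3),"op",round(o["opening"],4))
if __name__=="__main__": loc()
E
python3 loc.py
```

```text
t 7.0 local mm [-155.42   55.14] z 47.35 ori [-9.002e+01  2.000e-02 -1.013e+01] Floc [ 0.53 -0.37] Fz -2.92 M [-0.081 -0.009 -0.032] op 0.0199
```

>>> {"fn": "step_arm", "kwargs": {"rows": [[[-1,0.02,0.1,-0.15,0,0,0],[-1,0.02,0.1,0,0,0,0],[-1,0,0,0,0,0,0]]]}}

```text
clock: 7.38
tool_pos: [0.5367, 0.2657, 0.0461]
orientation: [-90.0, -0.0, -10.1]
force: [-0.8, -0.2, -2.5]
opening: 0.0203
```

```bash
python3 loc.py
```

```text
t 7.375 local mm [-155.35   57.67] z 46.12 ori [-90.    -0.   -10.09] Floc [-0.72 -0.34] Fz -2.5 M [-0.074  0.01   0.018] op 0.0203
```

>>> {"fn": "step_arm", "kwargs": {"rows": [[[-1,0.02,0.1,0,0,0,0],[-1,0,0,0,0,0,0]]]}}

```text
clock: 7.62
tool_pos: [0.5369, 0.2664, 0.0461]
orientation: [-90.0, 0.0, -10.1]
force: [0.8, -0.3, -2.7]
opening: 0.02
```

```bash
python3 loc.py
```

```text
t 7.625 local mm [-155.26   58.43] z 46.05 ori [-9.001e+01  1.000e-02 -1.011e+01] Floc [ 0.88 -0.19] Fz -2.66 M [-0.238  0.097 -0.079] op 0.02
```

>>> {"fn": "step_arm", "kwargs": {"rows": [[[-1,0.01,0.08,0,0,0,0],[-1,0,0,0,0,0,0]]]}}

```text
clock: 7.88
tool_pos: [0.5369, 0.2667, 0.046]
orientation: [-90.1, 0.0, -10.1]
force: [-1.2, -4.0, -1.1]
opening: 0.0196
```

```bash
python3 loc.py
```

```text
t 7.875 local mm [-155.37   58.7 ] z 46.02 ori [-9.005e+01  3.000e-02 -1.013e+01] Floc [-0.45 -4.15] Fz -1.07 M [-1.202  0.213 -0.272] op 0.0196
```

>>> {"fn": "step_arm", "kwargs": {"rows": [[[-1,0.01,0.08,0,0,0,0],[-1,0,0,0,0,0,0]]]}}

```text
clock: 8.12
tool_pos: [0.5368, 0.2669, 0.046]
orientation: [-90.1, 0.0, -10.2]
force: [-1.0, -5.4, 1.3]
opening: 0.0197
```

```bash
python3 loc.py
```

```text
t 8.125 local mm [-155.45   58.95] z 46.01 ori [-9.010e+01  5.000e-02 -1.015e+01] Floc [-0.04 -5.47] Fz 1.28 M [-2.181  0.231 -0.374] op 0.0197
```

>>> {"fn": "step_arm", "kwargs": {"rows": [[[-1,0.7,-0.12,0,0,0,0],[-1,0.9,-0.16,0,0,0,0],[-1,0.9,-0.16,0,0,0,0],[-1,0,0,0,0,0,0]]]}}

```text
clock: 8.62
tool_pos: [0.5606, 0.2625, 0.0446]
orientation: [-90.2, 0.2, -10.2]
force: [-2.5, -3.1, -6.4]
opening: 0.0199
```

```bash
python3 loc.py
```

```text
t 8.625 local mm [-131.25   58.76] z 44.59 ori [-90.15   0.19 -10.18] Floc [-1.97 -3.48] Fz -6.36 M [-1.15   1.334 -0.126] op 0.0199
```

>>> {"fn": "step_arm", "kwargs": {"rows": [[[-1,0.9,-0.16,0,0,0,0],[-1,0.9,-0.16,0,0,0,0],[-1,0.7,-0.13,0,0,0,0],[-1,0,0,0,0,0,0]]]}}

```text
clock: 9.12
tool_pos: [0.5858, 0.258, 0.0448]
orientation: [-90.1, 0.2, -10.2]
force: [-2.8, -4.1, -4.9]
opening: 0.0196
```

```bash
python3 loc.py
```

```text
t 9.125 local mm [-105.63   58.73] z 44.82 ori [-90.15   0.16 -10.15] Floc [-2.03 -4.57] Fz -4.87 M [-1.54   1.183 -0.137] op 0.0196
```

>>> {"fn": "step_arm", "kwargs": {"rows": [[[-1,0.4,-0.07,0,0,0,0],[-1,0.3,-0.06,0,0,0,0],[-1,0,0,0,0,0,0]]]}}

```text
clock: 9.5
tool_pos: [0.5927, 0.2567, 0.045]
orientation: [-90.1, 0.2, -10.1]
force: [-4.0, -3.7, -4.1]
opening: 0.0199
```

```bash
python3 loc.py
python3 - <<'E'
from h import *
o_=ctrl.get_obs(); tp=o_["tool_pos"]; pr=np.load("pr.npy")
t=ctrl.snapshot("top"); S=ctrl.snapshot("scene")
p=[tp[0],tp[1],np.radians(o_["orientation"][2])]; E=BL+[0,0,tp[2]-.0435]
o=np.zeros((600,800,3),np.uint8)
for im,n,x,y,w,h,k,X,Y in((t,"top",250,150,75,60,6,0,0),(S,"scene",240,170,110,70,3,455,0)):
    c=crop(im,x,y,w,h,k)
    if n=="top": draw(c,n,rackE(79-50,-12),pr,x,y,k); draw(c,n,E,p,x,y,k,(255,0,255))
    o[Y:Y+c.shape[0],X:X+c.shape[1]]=c[:600-Y,:800-X]
cv2.imwrite("pics/c4.png",o)
E
```

```text
t 9.5 local mm [-98.65  58.66] z 45.04 ori [-90.14   0.16 -10.15] Floc [-3.26 -4.32] Fz -4.06 M [-1.59   1.661 -0.143] op 0.0199
```

View pics/c4.png

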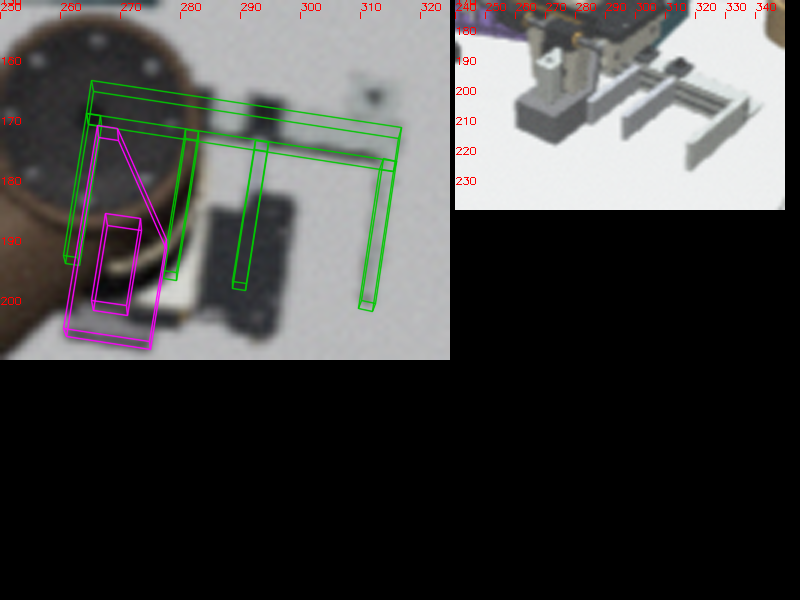

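The top view shows the block filling the first slot up to about x=277. The scene view shows divider 1 beside the block. I'll draw it straight out now.

>>> {"fn": "step_arm", "kwargs": {"rows": [[[-1,-0.6,0.11,0,0,0,0],[-1,-1.2,0.21,0,0,0,0],[-1,-1.5,0.27,0,0,0,0],[-1,-1.5,0.27,0,0,0,0],[-1,-1.5,0.27,0,0,0,0],[-1,-1.5,0.27,0,0,0,0],[-1,-1.5,0.27,0,0,0,0],[-1,-0.9,0.16,0,0,0,0],[-1,0,0,0,0,0,0],[-1,0,0,0,0,0,0]]]}}

```text
clock: 10.85
tool_pos: [0.4926, 0.2766, 0.0462]
orientation: [-90.0, -0.0, -10.1]
force: [-0.1, 0.2, -2.3]
opening: 0.0198
```

```bash
python3 loc.py
python3 - <<'E'
from ref import *
im=np.mean([ctrl.snapshot("top").astype(float) for _ in range(4)],0); pr=np.load("pr.npy"); pr[3]=.029
for k,v in refine(im,pr).items(): print(k,np.round(v,2))
E
```

```text
t 10.85 local mm [-200.65   60.69] z 46.22 ori [-8.997e+01 -3.000e-02 -1.008e+01] Floc [-0.13  0.16] Fz -2.3 M [-0.009 -0.011 -0.074] op 0.0198
rail [-10.34  -0.06   0.34]
L [84.56 -0.64  0.71]
d1 [28.64  0.18  0.8 ]
d2 [-11.78   0.05   0.69]
R [-84.31   0.45   0.62]
```

>>> {"fn": "step_arm", "kwargs": {"rows": [[[-1,-0.37,-2.1,0,0,0,0],[-1,-0.37,-2.1,0,0,0,0],[-1,-0.37,-2.1,0,0,0,0],[-1,0,0,0,0,0,0],[-1,0,0,0,0,0,0],[-1,0,0,0,0,0,0]]]}}

```text
clock: 11.8
tool_pos: [0.4814, 0.2134, 0.0462]
orientation: [-90.0, -0.0, -10.1]
force: [0.1, -0.2, -2.9]
opening: 0.0198
```

```bash
python3 loc.py
```

```text
t 11.8 local mm [-200.62   -3.44] z 46.19 ori [-8.998e+01 -2.000e-02 -1.010e+01] Floc [ 0.16 -0.16] Fz -2.89 M [-0.056  0.003 -0.018] op 0.0198
```

>>> {"fn": "step_arm", "kwargs": {"rows": [[[-1,1.0,-0.18,0,0,0,0],[-1,1.3,-0.23,0,0,0,0],[-1,1.3,-0.23,0,0,0,0],[-1,0.9,-0.16,0,0,0,0],[-1,0.03,0.2,0,0,0,0],[-1,0.02,0.1,0,0,0,0],[-1,0,0,0,0,0,0],[-1,0,0,0,0,0,0]]]}}

```text
clock: 12.8
tool_pos: [0.5264, 0.2082, 0.0462]
orientation: [-90.0, -0.0, -10.1]
force: [0.4, -0.5, -1.8]
opening: 0.0199
```

```bash
python3 loc.py
```

```text
t 12.8 local mm [-155.43   -0.67] z 46.16 ori [-90.    -0.   -10.09] Floc [ 0.44 -0.41] Fz -1.77 M [-0.089  0.017  0.012] op 0.0199
```

Now feel for divider 1 in small steps.

>>> {"fn": "step_arm", "kwargs": {"rows": [[[-1,0.01,0.05,0,0,0,0],[-1,0,0,0,0,0,0]]]}}

```text
clock: 13.05
tool_pos: [0.5267, 0.2087, 0.0461]
orientation: [-90.0, -0.0, -10.1]
force: [-0.4, 0.1, -2.8]
opening: 0.0201
```

```bash
python3 loc.py
```

```text
t 13.05 local mm [-1.5522e+02 -1.2000e-01] z 46.14 ori [-89.99  -0.   -10.1 ] Floc [-0.41  0.05] Fz -2.81 M [-0.005 -0.027 -0.028] op 0.0201
```

>>> {"fn": "step_arm", "kwargs": {"rows": [[[-1,0,0.03,0,0,0,0],[-1,0,0,0,0,0,0]]]}}

```text
clock: 13.3
tool_pos: [0.5268, 0.209, 0.0461]
orientation: [-90.0, -0.0, -10.1]
force: [0.2, -0.3, -2.1]
opening: 0.0198
```

```bash
python3 loc.py
```

```text
t 13.3 local mm [-1.5521e+02  1.0000e-01] z 46.07 ori [-90.    -0.   -10.11] Floc [ 0.2  -0.22] Fz -2.1 M [-0.053  0.032 -0.022] op 0.0198
```

>>> {"fn": "step_arm", "kwargs": {"rows": [[[-1,0,0.03,0,0,0,0],[-1,0,0,0,0,0,0]]]}}

```text
clock: 13.55
tool_pos: [0.5268, 0.2092, 0.0461]
orientation: [-90.0, -0.0, -10.1]
force: [0.5, 0.7, -2.1]
opening: 0.0199
```

```bash
python3 loc.py
```

```text
t 13.55 local mm [-155.25    0.38] z 46.07 ori [-90.    -0.   -10.11] Floc [0.35 0.73] Fz -2.05 M [-0.058  0.041 -0.008] op 0.0199
```

>>> {"fn": "step_arm", "kwargs": {"rows": [[[-1,0,0.02,0,0,0,0],[-1,0,0,0,0,0,0]]]}}

```text
clock: 13.8
tool_pos: [0.5267, 0.2094, 0.046]
orientation: [-90.0, 0.0, -10.1]
force: [-0.2, 0.3, -2.7]
opening: 0.0198
```

```bash
python3 loc.py
```

```text
t 13.8 local mm [-155.3     0.52] z 46.05 ori [-90.     0.   -10.11] Floc [-0.21  0.27] Fz -2.72 M [-0.165 -0.069 -0.059] op 0.0198
```

>>> {"fn": "step_arm", "kwargs": {"rows": [[[-1,0,0.02,0,0,0,0],[-1,0,0,0,0,0,0]]]}}

```text
clock: 14.05
tool_pos: [0.5267, 0.2095, 0.0461]
orientation: [-90.0, 0.0, -10.1]
force: [0.2, -1.8, -2.3]
opening: 0.0201
```

```bash
python3 loc.py
```

```text
t 14.05 local mm [-155.32    0.63] z 46.06 ori [-90.01   0.   -10.12] Floc [ 0.48 -1.7 ] Fz -2.28 M [-0.478 -0.083 -0.096] op 0.0201
```

Contact was felt at local y≈0.52 mm, against 0.5 predicted, so compartment 1 is about 50.0 mm. I'll back off a hair and push in.

>>> {"fn": "step_arm", "kwargs": {"rows": [[[-1,0,-0.02,0,0,0,0],[-1,0.7,-0.12,0,0,0,0],[-1,0.9,-0.16,0,0,0,0],[-1,0.9,-0.16,0,0,0,0],[-1,0,0,0,0,0,0]]]}}

```text
clock: 14.68
tool_pos: [0.5524, 0.2049, 0.0457]
orientation: [-90.0, 0.0, -10.1]
force: [-0.3, 0.5, -4.2]
opening: 0.0198
```

```bash
python3 loc.py
```

```text
t 14.675 local mm [-129.22    0.61] z 45.65 ori [-9.001e+01  1.000e-02 -1.015e+01] Floc [-0.36  0.44] Fz -4.24 M [-0.092  0.068 -0.045] op 0.0198
```

>>> {"fn": "step_arm", "kwargs": {"rows": [[[-1,0.9,-0.16,0,0,0,0],[-1,0.9,-0.17,0,0,0,0],[-1,0.7,-0.13,0,0,0,0],[-1,0,0,0,0,0,0]]]}}

```text
clock: 15.18
tool_pos: [0.5775, 0.2004, 0.046]
orientation: [-90.0, -0.0, -10.1]
force: [0.8, -0.2, -2.9]
opening: 0.02
```

```bash
python3 loc.py
```

```text
t 15.175 local mm [-103.72    0.62] z 46.0 ori [-8.998e+01 -5.000e-02 -1.012e+01] Floc [ 0.82 -0.05] Fz -2.87 M [-0.049 -0.382 -0.043] op 0.02
```

>>> {"fn": "step_arm", "kwargs": {"rows": [[[-1,0.3,-0.06,0,0,0,0],[-1,0.2,-0.04,0,0,0,0],[-1,0,0,0,0,0,0]]]}}

```text
clock: 15.55
tool_pos: [0.5821, 0.1996, 0.0462]
orientation: [-90.0, -0.0, -10.1]
force: [0.1, 1.6, -2.8]
opening: 0.0197
```

```bash
python3 loc.py
python3 - <<'E'
from h import *
import cv2
S=ctrl.snapshot("scene"); t=ctrl.snapshot("top")
o=np.zeros((420,800,3),np.uint8)
for im,x,y,w,h,k,X in((S,240,165,110,75,4,0),(t,255,155,65,75,5,445)):
    c=crop(im,x,y,w,h,k); o[:c.shape[0],X:X+c.shape[1]]=c[:420]
cv2.imwrite("pics/c5.png",o)
E
```

```text
t 15.55 local mm [-99.1    0.55] z 46.22 ori [-8.998e+01 -3.000e-02 -1.010e+01] Floc [-0.19  1.61] Fz -2.82 M [ 0.434 -0.033  0.005] op 0.0197
```

View pics/c5.png

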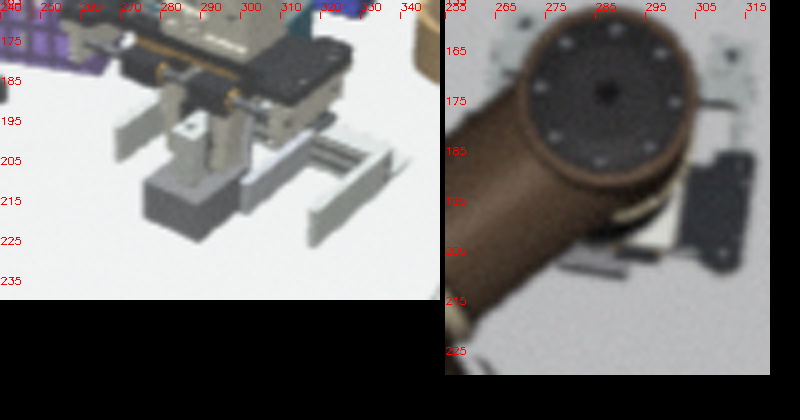

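The block is seated in the second slot with divider 2 beside it (scene (300,205)). I'll draw it out and set it down.

>>> {"fn": "step_arm", "kwargs": {"rows": [[[-1,-0.6,0.11,0,0,0,0],[-1,-1.2,0.21,0,0,0,0],[-1,-1.6,0.28,0,0,0,0],[-1,-1.6,0.28,0,0,0,0],[-1,-1.6,0.28,0,0,0,0],[-1,-1.6,0.28,0,0,0,0],[-1,-1.6,0.28,0,0,0,0],[-1,-1.6,0.28,0,0,0,0],[-1,-1.2,0.21,0,0,0,0],[-1,-0.6,0.11,0,0,0,0],[-1,0,0,-0.15,0,0,0],[-1,0,0,0,0,0,0]]]}}

```text
clock: 17.15
tool_pos: [0.4501, 0.2227, 0.0445]
orientation: [-90.0, -0.0, -10.1]
force: [-0.4, 0.0, -2.2]
opening: 0.0197
```

```bash
python3 loc.py
```

```text
t 17.15 local mm [-2.3312e+02  1.8000e-01] z 44.46 ori [-90.    -0.   -10.12] Floc [-0.44 -0.03] Fz -2.2 M [-0.08  0.01  0.08] op 0.0197
```

>>> {"fn": "step_arm", "kwargs": {"rows": [[[-1,0,0,-0.1,0,0,0],[-1,0,0,0,0,0,0]]]}}

```text
clock: 17.4
tool_pos: [0.45, 0.2226, 0.0435]
orientation: [-90.0, -0.0, -10.1]
force: [1.0, -0.5, -2.6]
opening: 0.0198
```

```bash
python3 loc.py
```

```text
t 17.4 local mm [-2.3312e+02  9.0000e-02] z 43.5 ori [-9.000e+01 -1.000e-02 -1.013e+01] Floc [ 1.11 -0.35] Fz -2.64 M [-0.035 -0.067 -0.028] op 0.0198
```

>>> {"fn": "step_arm", "kwargs": {"rows": [[[-1,0,0,-0.06,0,0,0],[-1,0,0,0,0,0,0]]]}}

```text
clock: 17.65
tool_pos: [0.45, 0.2226, 0.0434]
orientation: [-90.0, -0.0, -10.1]
force: [-1.1, -0.2, 5.2]
opening: 0.0199
```

>>> {"fn": "step_arm", "kwargs": {"rows": [[[1,0,0,0,0,0,0],[1,0,0,0,0,0,0],[1,0,0,0,0,0,0],[1,0,0,0,0,0,0],[1,0,0,2,0,0,0],[1,0,0,4,0,0,0],[1,0,0,4,0,0,0],[1,0,-4,2,0,0,0],[1,0,-6,0,0,0,0],[1,0,-6,0,0,0,0],[1,0,-6,0,0,0,0],[1,0,-6,0,0,0,0]]]}}

```text
clock: 19.15
tool_pos: [0.4495, -0.0591, 0.1633]
orientation: [-90.0, -0.1, -10.1]
force: [1.2, 0.8, -0.8]
opening: 0.088
```

```bash
python3 loc.py
python3 - <<'E'
from ref import *
im=np.mean([ctrl.snapshot("top").astype(float) for _ in range(6)],0); pr=np.load("pr.npy"); pr[3]=.029; pr[4]=-.029
for k,v in refine(im,pr).items(): print(k,np.round(v,2))
c=crop(im.astype(np.uint8),245,150,85,115,5); cv2.imwrite("pics/c6.png",c)
E
```

```text
t 19.15 local mm [-184.24 -277.33] z 163.3 ori [-8.998e+01 -5.000e-02 -1.007e+01] Floc [1.04 0.97] Fz -0.83 M [-0.065 -0.285 -0.004] op 0.088
rail [-10.33  -0.05   0.3 ]
L [84.4   0.16  0.45]
d1 [28.42  0.11  0.7 ]
d2 [-28.46  -0.64   0.72]
R [-84.28   0.63   0.66]
```

View pics/c6.png

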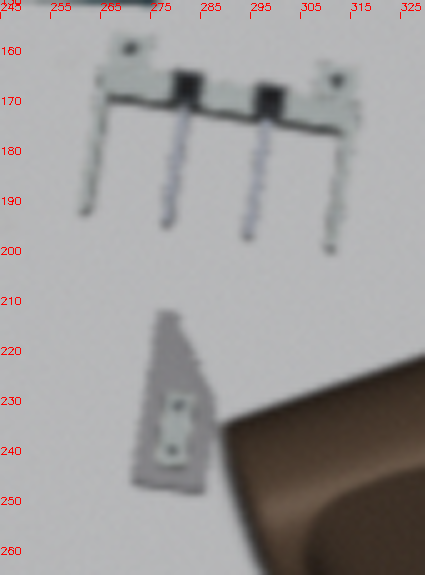

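The final picture shows the block standing at (279,230), clear in front of the rail, with the dividers at (278,195) and (294,198) and the arm away from everything. I'm handing in.

```bash
python3 -c "
from plant import ctrl
print(ctrl.close_job())"
```

```text
the job is handed in; nothing more can be done
None
```

I set both dividers with the 50 mm block, first compartment 1 and then compartment 2. The block now stands released on the bench in front of the rail, its nose about 57 mm short of the wall fronts. The job was handed in at about 19.5 s, with the arm well away from everything.

- **Compartment 1:** I slid the block in against the left end wall under about 4 N of side force, with its full width roughly 17 mm past the front. Afterwards I felt divider 1's right face at 0.52 mm, against 0.5 mm predicted for a 50 mm compartment. That puts it within a few tenths of a millimetre of 50.
- **Compartment 2:** I set the block by touch against divider 1 and pushed it to the same depth, with side forces below 2 N at the checks. Divider 1 read 28.6 mm before and 28.4 mm after, so it barely moved.
- **Check that disagreed:** the last top-camera measurement puts the two dividers 56.9 mm apart, which would make compartment 2 about 48.9 mm instead of 50. The same measurement reads the end walls about 5 mm too close together, so I trusted the touch readings. The block was also held between the dividers. I did not confirm the second width any other way.

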